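Oil and seat the ring head on a setter's ball block

TASK

Take the knurled quick-change head that carries the gold ring out of the wooden rack, dip the foot of its stem on to the oiled felt in the small brass cup, and lower the stem into the brass nose of the ball block. Turn the knurled collar under a light push until one of its hidden keyways drops over the nose's side pin, without forcing it, then push the head fully home against the ejector spring and finish while still gripping and pressing it there, so that the locking screw can be tightened. Leave the two other heads and everything else on the bench undisturbed.

Things in the scene. Friction and masses are not known exactly. Their poses are not given: they have to be found in the camera images.
- ring_head: The head to use, loose, about 0.26 kg, standing in one of the rack's holes: steel stem 16 mm thick, 32 mm long, its foot coned to 9 mm over the last 8 mm; a knurled dark steel collar 44 mm across, 34 mm tall; on top a black ring mandrel 19 mm across, 22 mm tall, with a gold ring and pale stone. Origin: centre of the stem's foot, z up the axis: collar at z 32 to 66 mm, top at 88 mm.
- collar_grip (a point): On the ring head's axis 57 mm above the foot: height at which to grip the collar across its 44 mm diameter (solid from z 47 to 66 mm). Fingertips must not reach below the collar's rim.
- collar_rim (a point): Centre of the collar's lower rim, 32 mm above the foot; in the rack it rests on the rack's top, 40 mm above the bench. Hidden inside the collar's lower 15 mm is a 29 mm bore with four keyways, each 8 mm wide and open below, along the head's own +x, +y, -x and -y; they do not show outside.
- rack: Fixed beech block 74 mm (x) by 270 mm (y) by 40 mm tall, origin under its centre; position and yaw vary. Three stem holes 19 mm wide, 36 mm deep, along its own y at -80, 0 and +80 mm; each holds one head, in any order and at any turn. There is most room for the fingers when they close along the rack's own x.
- block: Setter's ball block, fixed: rubber ring 134 mm across, dark steel ball, on top a steel turntable 112 mm across with two brass side screws 17 mm below its face, and a brass nose at the middle of the face. Origin at the bench under its centre. The turntable may stand at any turn, held by its drag brake (slips above 0.5 N m), so this body's yaw does not tell where the nose's pin points.
- nose_face (a point): Centre of the turntable's flat top face, 115 mm above the bench, on the vertical axis of the nose. The collar's rim rests on this face when the head is fully home; the foot is then 32 mm below it.
- nose_mouth (a point): Centre of the nose's mouth, 14 mm above the face. Nose 24 mm across, bore 18.5 mm. One blued steel pin, 4 mm thick, sticks out 8 mm sideways from the nose, its top 11.5 mm above the face (a small dark bar from above). Off a keyway the collar's rim rides on it, 11.5 mm above home. Less than a quarter turn either way always finds a keyway; it drops within about 6 degrees of true.
- ejector_top (a point): Where the top of the spring ejector in the bore rests when free, 26 mm below the face: the foot meets it 6 mm before home and it pushes up with 5 N, rising to 8 N at home. If let go, the head rises those 6 mm again.
- oil_cup: Small open brass cup, loose, 0.3 kg, 48 mm across, 32 mm tall, inside 40 mm wide; origin under its centre.
- cup_rim (a point): Centre of the cup's mouth, 32 mm above the bench.
- felt (a point): Centre of the top of the firm oiled felt pad in the cup, 14 mm below the rim and 18 mm above the bench.
- pad_head: Bystander: another head of the same collar and stem with a dark red shellac pad on top; origin at its stem's foot.
- jaw_head: Bystander: another head with two small aluminium jaws on top; origin at its stem's foot.
- anvil: Bystander: loose steel bench block 76 x 76 x 50 mm.
- handpiece: Bystander: steel rotary handpiece, 25 mm thick, 165 mm long, lying in a low wooden cradle, 47 mm tall in all.
- loupe: Bystander: black eye loupe, 40 mm across, 30 mm tall.
- dish: Bystander: white dish 76 mm across, 18 mm tall, with silver rings.
- bur_block: Bystander: round wooden block 60 mm across with burs standing in it, 52 mm tall.
Mind the look-alikes: they are no part of the job. Leave any green or purple look-alike of the ring_head alone. Of the things that look like the oil_cup, take the one that is farthest to the robot's right at the start.

How it is judged:
By the outcome, as a careful person would: the job done as asked, in the order asked, and still so for the second after the job is handed in, while the arm keeps its last pose, push and grip.
It also fails if it takes over 64 s, if anything falls off the work surface, if the arm or the gripper's body presses on something with over 40 N, if the wrist force passes 120 N, or if a joint passes its speed limit or range.

ROBOT

A 7-joint arm with a two-finger parallel gripper is mounted at the origin on the work surface. World frame = base frame: x ahead of the robot, y to its left, z up, the work surface at z = 0. Lengths are in m, angles in degrees, forces in N, time in s.
With the tool pointing down it reaches from about 0.35 to 0.775 m from the base axis. Payload 3.1 kg.
Tool frame: the origin (TCP) lies at the very end of the fingers, on their centre line; the grasp point (between the pads) lies 19 mm behind it (r.tcp_to_grasp is the distance from the TCP to the grasp point, in m); z points along the fingers, y is the line along which they close (so a half turn about z gives the same grasp; the last joint's range is limited). The gripper opens to 85 mm and grips with 20 to 120 N. Pads are 22 mm wide; open, the fingers measure 114 mm over their backs; the gripper's body (76 mm by 85 mm) begins 54 mm behind the grasp point. The pads swing forward as they close: fully open they stand 13 mm farther back than shut.
Start: joints at [74.96, 17.813, 0.802, 86.603, -0.252, 75.585, -1.558], TCP at [0.12, -0.537, 0.231] pointing down, gripper open.
Joint ranges: [-154.91, 154.91], [-16.99, 109.72], [-72.82, 74.43], [7.12, 147.25], [-82.49, 262.49], [11.32, 116.49], [-174.64, 174.64]. Speed limits (degrees/s): [159.86, 159.86, 180, 180, 180, 180, 180].

INTERFACE

Orientations are given as [roll, pitch, yaw] about the fixed x, y, z axes, in that order (R = Rz(yaw) Ry(pitch) Rx(roll)).
In Python, from workcell import r gives the robot as it stands.
- The arm moves only by the tool carry_out, never from a script. Its argument "series" is text: rows parted by semicolons, each of 7 numbers parted by spaces: the turn, a rotation vector about the tool's x, y, z in rad, then the shift along the tool's x, y, z in mm, then the opening, from 0 (shut) to 1 (fully open). In form: ax ay az tx ty tz hand; .... A call has 1 to 10 rows; each row is the pose to reach, as a shift and turn from the pose commanded when the call began, along the tool's axes at that moment; what a row does not reach only later rows make up. A row lasts 1/8 s, in which the tool goes at most 62.5 mm and 10.7 degrees, less where a joint would pass 70% of its speed; a pose out of reach is approached as far as the arm can. A call with a gripper value outside its range is refused whole. The fingers move at their own pace and stop on an object; "grip_force" is the grip in N (left out, the last holds). Time passes only in rows, so rows that repeat a pose let the fingers close. It gives the time, the measured TCP pose, the force, the opening and the grip force at its end, in the units of the state.
- r.read_state(): the state, without advancing time (a new reading comes with each control period).
- r.snapshot(name): name is "scene" or "top" or "wrist"; returns (picture, depth): 480x640x3 uint8, blue, green, red; 480x640 float32, m along the optical axis (not along the pixel's ray), 0 where there is no reading.
- r.camera_info(name): a dict with "fov_y" (degrees; the focal length in pixels is half the picture's height over the tangent of half this angle, whatever the lens; pixels are square), "cx", "cy" (the principal point, pixels), "k1" (the pictures are not rectified: a ray, as slopes to the right and down, at radius r is drawn at 1 + k1 r^2 times it, then the intrinsics apply), "eye" and "rotation" of the camera in the world. Camera axes: x right, y down, z forward; pixel columns grow to the right and rows downward; lengths in m; the calibration is good to about 2 mm. A picture is of the moment at which its call begins: read the wrist's pose just before it. camera_info takes no time and is no camera call; for the wrist camera it gives the pose at the moment of the call.
- r.finish_job(): hands the job in; it is judged then, once.
Trained networks look in the newest picture that a camera, given by its name, has taken for a name from the list of things; names that differ only in an ending like _2 or _b are one class to them, and where a whole thing is asked for, a point or a joint stands for the part that bears it (a point fixed in the world has none). Each returns a list of dicts, best first, with "p" (0 to 1); they miss things now and then, are a little off and sometimes report something else, mostly with a low value. They report only what shows in the picture. A call takes as long as a camera call. They do not tell look-alikes from the thing itself.
- r.find_in(camera, label): "centre" ([row, column] in pixels, amid what is visible of it).
The state is a dict: "clock": time; "joint_pos": joint angles; "joint_vel": joint speeds; "effort": joint torques, N m; "tcp_pos": TCP position; "tcp_rot": TCP orientation; "force": force on the tool from outside, world axes, zero at the start; "ft_torque": the same for the moment, N m; "opening": finger opening in m; "finger_force": force on a finger pad.
Only numpy, scipy, OpenCV 4.12 (cv2) and the standard library are available. Lean on these libraries where they do the work, as an engineer would, in place of code of your own. Each camera call takes 0.05 s, during which the arm holds its last target. There are 200 camera calls.

## Working session

There is one attempt and no reset: what is moved stays moved. The work goes in short steps, Python scripts to look and compute and a tool call to move; the robot and the scene stay as the last step left them, time stands still between calls to the robot, and variables do not carry over. Pictures are saved under pics/ and viewed, at most 10 in all, crops included, and the job is handed in when it is done.

Besides the shell and the picture viewer there is one more tool, called as a command line: name --argument value ..., lists and objects as JSON in quotes. carry_out: Moves the arm, as the interface text tells. Its arguments: {"type":"object","properties":{"series":{"type":"string"},"grip_force":{"type":"number"}},"required":["series"]}

```bash
mkdir -p pics; ls
cat > h.py <<'E'
import numpy as np, cv2
from scipy.spatial.transform import Rotation as R
from workcell import r
def K(i):
    f=240/np.tan(np.radians(i["fov_y"]/2)); return np.array([[f,0,i["cx"]],[0,f,i["cy"]],[0,0,1]])
def ray(i,row,col):
    n=cv2.undistortPoints(np.array([[[col,row]]],float),K(i),np.array([i["k1"],0,0,0.]))[0,0]
    return np.array([n[0],n[1],1.])
def Rm(i):
    a=np.array(i["rotation"],float); 
    return a if a.shape==(3,3) else R.from_euler('xyz',a,degrees=True).as_matrix()
def at_z(i,row,col,z):
    d=Rm(i)@ray(i,row,col); e=np.array(i["eye"]); return e+d*(z-e[2])/d[2]
def at_depth(i,row,col,dep): return np.array(i["eye"])+Rm(i)@ray(i,row,col)*dep
def pix(i,P):
    c=Rm(i).T@(np.array(P)-np.array(i["eye"])); c/=c[2]; s=1+i["k1"]*(c[0]**2+c[1]**2)
    k=K(i); return k[1,1]*c[1]*s+k[1,2],k[0,0]*c[0]*s+k[0,2]
E
python3 - <<'E'
from h import *
for c in("scene","top"):
    p,d=r.snapshot(c); cv2.imwrite(f"pics/{c}0.png",p); np.save(f"pics/{c}0.npy",d)
    i=r.camera_info(c); print(c,i)
    for n in("ring_head","pad_head","jaw_head","rack","block","nose_mouth","oil_cup","felt"):
        for o in r.find_in(c,n)[:4]:
            a,b=o["centre"]; dd=d[int(a),int(b)]
            print(n,round(o["p"],2),round(a),round(b),at_depth(i,a,b,dd).round(3) if dd else None)
print(r.read_state())
E
```

```text
pics
scene {'fov_y': 42.18639621276167, 'cx': 311.6770435472905, 'cy': 238.3689633215342, 'k1': -0.015678139976927012, 'eye': array([0.94322011, 0.5004687 , 1.07132179]), 'rotation': array([-148.98792674,    0.15699287,  139.38976797])}
ring_head 0.91 148 272 [ 0.474 -0.174  0.073]
ring_head 0.75 172 220 [ 0.591 -0.199  0.066]
ring_head 0.61 113 310 [ 0.353 -0.198  0.071]
ring_head 0.4 173 294 [ 0.487 -0.091  0.082]
pad_head 0.79 174 294 [ 0.487 -0.089  0.081]
jaw_head 0.76 121 258 [ 0.453 -0.247  0.077]
jaw_head 0.16 174 278 [ 0.494 -0.135  0.042]
rack 0.67 170 279 [ 0.485 -0.141  0.04 ]
rack 0.62 346 233 [0.787 0.098 0.021]
block 0.71 320 407 [0.553 0.285 0.112]
nose_mouth 0.65 173 294 [ 0.487 -0.09   0.083]
nose_mouth 0.55 323 406 [0.558 0.287 0.112]
oil_cup 0.93 258 240 [ 0.667 -0.039  0.016]
oil_cup 0.64 262 297 [0.59  0.04  0.017]
felt 0.72 121 257 [ 0.457 -0.248  0.078]
felt 0.64 263 296 [0.592 0.039 0.018]
felt 0.56 257 236 [ 0.671 -0.046  0.016]
top {'fov_y': 50.56181814138597, 'cx': 315.1249598097526, 'cy': 232.96002769607853, 'k1': -0.08144439985131477, 'eye': array([0.425
[... 740 characters left out ...]
.022]
{'clock': 0.9, 'joint_pos': array([74.960968  , 17.81130002,  0.80124859, 86.6010667 , -0.25151846,
       75.58229668, -1.55932627]), 'joint_vel': array([-0.04272474, -0.02529335,  0.04304055,  0.04939611,  0.01904086,
        0.01236778, -0.10702199]), 'effort': array([ 1.10613353e-04, -3.79801369e+01,  1.46012013e-01, -2.30864561e+01,
        1.22888113e-02,  1.81876647e-03, -1.37923874e-05]), 'tcp_pos': array([ 0.12049086, -0.53668377,  0.2313332 ]), 'tcp_rot': array([1.79992860e+02, 1.28239221e-03, 1.26542615e+01]), 'force': array([0.11921098, 0.01011943, 1.06274722]), 'ft_torque': array([ 0.01110205, -0.01361783, -0.00915779]), 'finger_force': 0.0, 'opening': 0.08525951389858169}
```

Run:
```python
import cv2
p=cv2.imread("pics/scene0.png"); cv2.imwrite("pics/scene0c.png",cv2.resize(p,(800,600),interpolation=3))
c=p[90:300,170:370]; cv2.imwrite("pics/scene0d.png",cv2.resize(c,None,fx=2.8,fy=2.8,interpolation=3))
```

```text
(no output)
```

View pics/scene0c.png

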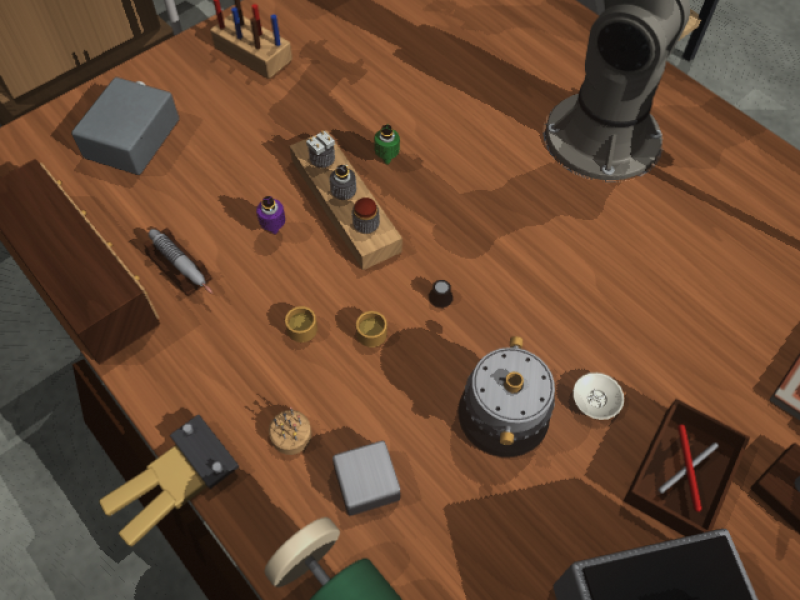

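View pics/scene0d.png

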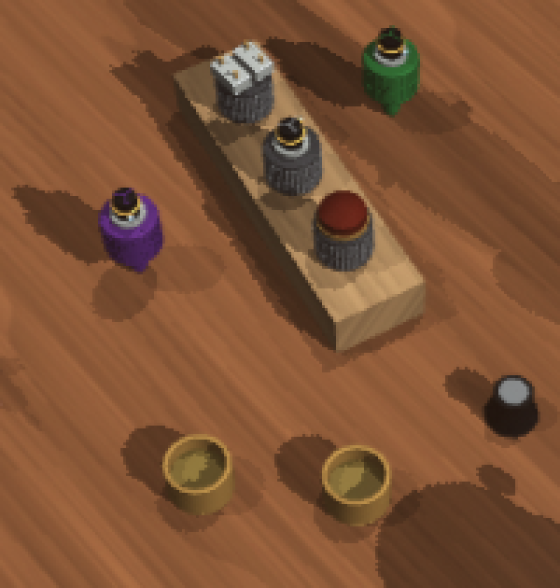

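View pics/top0.png

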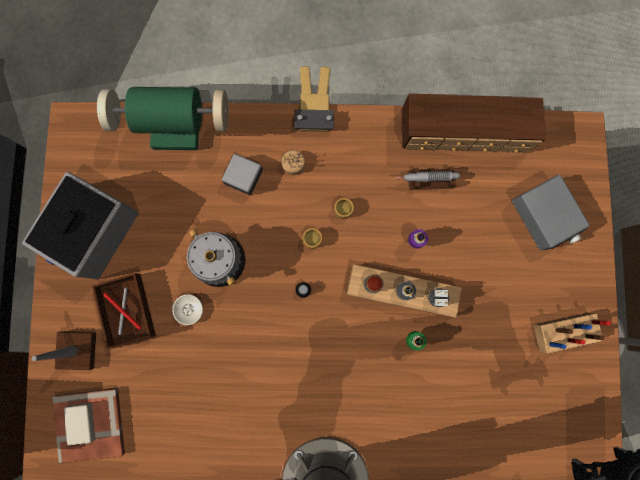

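The heads, with pixels in the scene picture:
- **Dark steel head with gold ring:** in the middle rack hole at about (148,272). This is my target.
- **Look-alikes to leave alone:** the purple one at (172,220) and the green one at (113,310), both standing on the bench. The pad head (174,294) and jaw head (121,258) are the rack neighbours.

There are two cups, at (258,240) with y≈-0.04 and at (262,297) with y≈+0.04. I take the first, farthest to the robot's right. The block's nose is at about (305,410).

```bash
cat >> h.py <<'E'
def rel(x,y,z,yaw=None,rpy=None):
    s=r.read_state(); Q=R.from_euler('xyz',s["tcp_rot"],degrees=True)
    t=Q.inv().apply(np.array([x,y,z])-s["tcp_pos"])*1000
    T=R.from_euler('xyz',[180,0,s["tcp_rot"][2] if yaw is None else yaw],degrees=True)
    print("rotvec",(Q.inv()*T).as_rotvec().round(4),"shift",t.round(1))
E
python3 - <<'E'
from h import *
print(r.tcp_to_grasp)
rel(.467,-.178,.23,78)
# rack yaw / pos from depth of both cams: points at height 40mm, wood
for c,(u0,u1,v0,v1) in {"scene":(100,230,220,330),"top":(250,330,340,480)}.items():
    d=np.load(f"pics/{c}0.npy"); i=r.camera_info(c)
    P=[]
    for a in range(u0,u1):
        for b in range(v0,v1):
            if d[a,b]:
                p=at_depth(i,a,b,d[a,b])
                if .034<p[2]<.046: P.append(p[:2])
    P=np.array(P,np.float32); P=P[np.linalg.norm(P-[.467,-.178],axis=1)<.16]
    print(c,len(P),cv2.minAreaRect(P))
E
```

```text
0.0187
rotvec [ 1.0000e-04  1.0000e-04 -1.1405e+00] shift [ 416.7 -274.1    1.3]
scene 2327 ((0.46206149458885193, -0.1849382519721985), (0.2683425545692444, 0.20870116353034973), 45.047203063964844)
top 2438 ((0.4600992202758789, -0.18826407194137573), (0.2696695625782013, 0.07513095438480377), 78.26092529296875)
```

carry_out --series "-0 0 -0.17 52 -34 0 1;0 0 -0.34 104 -68 0 1;0 0 -0.51 156 -103 0 1;0 0 -0.68 208 -137 0 1;0 0 -0.85 260 -171 0 1;0 0 -1.0 312 -206 0 1;0 0 -1.14 364 -240 0 1;0 0 -1.14 410 -280 0 1;0 0 -1.14 410 -280 0 1;0 0 -1.14 410 -280 0 1" --grip_force 60

```text
clock: 2.15
tcp_pos: [0.4589, -0.174, 0.2312]
tcp_rot: [-180.0, 0.0, 78.0]
force: [-0.2, -0.2, -0.0]
opening: 0.0858
finger_force: 0.0
```

Run:
```python
from h import *
s=r.read_state(); print({k:np.round(s[k],4) for k in("clock","joint_pos","tcp_pos","tcp_rot","force")})
i=r.camera_info("wrist"); p,d=r.snapshot("wrist"); cv2.imwrite("pics/w1.png",p); np.save("pics/w1.npy",d); print(i)
for n in("ring_head","collar_rim","rack","pad_head","jaw_head"):
    for o in r.find_in("wrist",n)[:3]:
        a,b=o["centre"]; dd=d[int(a),int(b)]
        print(n,round(o["p"],2),round(a),round(b),at_depth(i,a,b,dd).round(4) if dd else None)
P=np.array([at_depth(i,a,b,d[a,b]) for a in range(0,480,2) for b in range(0,640,2) if d[a,b]])
print(pix(i,[.461,-.187,.04]))
t=P[(abs(P[:,2]-.040)<.003)&(np.hypot(P[:,0]-.461,P[:,1]+.187)<.16)][:,:2].astype(np.float32); print(len(t),cv2.minAreaRect(t))
for c in[(.461,-.187),(.477,-.108),(.445,-.265)]:
    q=P[(abs(P[:,2]-.0735)<.004)&(np.hypot(P[:,0]-c[0],P[:,1]-c[1])<.035)][:,:2].astype(np.float32)
    print(len(q), cv2.minEnclosingCircle(q) if len(q) else 0)
```

```text
{'clock': np.float64(2.15), 'joint_pos': array([ 41.3565,  12.7449, -27.112 ,  94.6745,   6.0549,  74.052 ,
         1.1396]), 'tcp_pos': array([ 0.4589, -0.174 ,  0.2312]), 'tcp_rot': array([-1.799729e+02,  4.950000e-02,  7.799150e+01]), 'force': array([-0.2067, -0.1602, -0.0302])}
{'fov_y': 66.53201530317476, 'cx': 317.6925510791659, 'cy': 240.75854781839624, 'k1': -0.0642007610272611, 'eye': array([ 0.47439865, -0.09624848,  0.37331231]), 'rotation': array([ 1.61988627e+02,  4.79382638e-02, -1.20014570e+01])}
ring_head 0.93 225 319 [ 0.4585 -0.1765  0.078 ]
ring_head 0.86 276 203 [ 0.3449 -0.2034  0.0707]
ring_head 0.84 230 462 [ 0.5792 -0.2092  0.0694]
collar_rim 0.89 233 461 [ 0.5775 -0.2112  0.0705]
collar_rim 0.88 275 210 [ 0.352  -0.2045  0.0706]
collar_rim 0.76 229 322 [ 0.4601 -0.177   0.0911]
rack 0.81 189 320 [ 0.4642 -0.1542  0.0397]
pad_head 0.94 135 318 [ 0.4728 -0.1053  0.0896]
jaw_head 0.93 309 321 [ 0.4433 -0.2569  0.0731]
(np.float64(223.81593936628335), np.float64(324.094978754503))
3806 ((0.4589879810810089, -0.18520745635032654), (0.2594852149486542, 0.21372327208518982), 43.097286224365234)
298 ((0.4581652581691742, -0.18538077175617218), 0.02179713547229767)
135 ((0.47435420751571655, -0.10682476311922073), 0.021903373301029205)
118 ((0.44265297055244446, -0.2619684636592865), 0.02204056829214096)
```

View pics/w1.png

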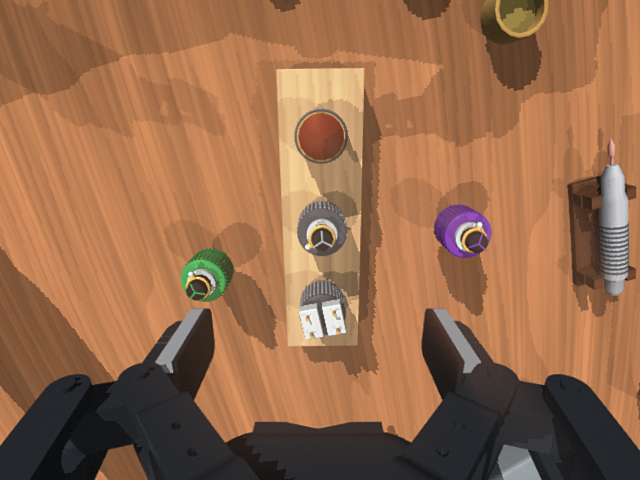

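The close view shows the dark-steel gold-ring head at (225,321), in the middle of the rack between the pad (135,320) and jaws (315,322). Green and purple stand off to the sides. A collar fit of 21.8 mm radius confirms the centre at (0.4582, -0.1854).

Run:
```python
from h import *
rel(.4582,-.1854,.044,78.4)
```

```text
rotvec [-0.0001  0.0004 -0.0101] shift [-10.3   1.9 187.3]
```

carry_out --series "0 0 -0.007 -10.5 2 30 1;0 0 -0.007 -10.5 2 80 1;0 0 -0.007 -10.5 2 125 1;0 0 -0.007 -10.5 2 160 1;0 0 -0.007 -10.5 2 180 1;0 0 -0.007 -10.5 2 187 1;0 0 -0.007 -10.5 2 187 1;0 0 -0.007 -10.5 2 187 0;0 0 -0.007 -10.5 2 187 0;0 0 -0.007 -10.5 2 187 0" --grip_force 60

```text
clock: 3.7
tcp_pos: [0.4599, -0.1847, 0.0455]
tcp_rot: [179.9, 0.0, 78.4]
force: [0.1, 0.3, 3.9]
opening: 0.0426
finger_force: 60.4
```

carry_out --series "0 0 0 0 0 0 0;0 0 0 0 0 0 0;0 0 0 0 0 0 0"

```text
clock: 4.08
tcp_pos: [0.46, -0.1847, 0.0455]
tcp_rot: [179.9, 0.0, 78.4]
force: [-0.4, 0.5, 6.2]
opening: 0.0427
finger_force: 60.6
```

Run:
```python
from h import *
p,d=r.snapshot("wrist"); cv2.imwrite("pics/w2.png",p)
s=r.read_state(); print({k:np.round(s[k],4) for k in("clock","tcp_pos","tcp_rot","force","ft_torque","opening","finger_force")})
```

```text
{'clock': np.float64(4.125), 'tcp_pos': array([ 0.4599, -0.1847,  0.0454]), 'tcp_rot': array([1.798758e+02, 3.880000e-02, 7.836970e+01]), 'force': array([-1.2924, -0.3724,  5.9689]), 'ft_torque': array([-0.0137,  0.15  , -0.0186]), 'opening': np.float64(0.0426), 'finger_force': np.float64(60.6039)}
```

View pics/w2.png

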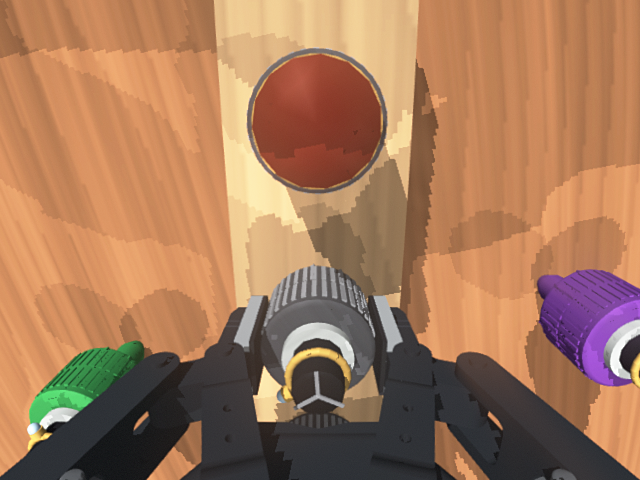

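Collar gripped between the pads at (320,330); neighbours untouched. Lifting straight up, then over to just short of the cup.

carry_out --series "0 0 0 0 0 -8 0;0 0 0 0 0 -25 0;0 0 0 0 0 -50 0;0 0 0 0 0 -80 0;0 0 0 0 0 -115 0;0 0 0 0 0 -140 0;0 0 0 5 10 -150 0;0 0 0 20 30 -150 0;0 0 0 40 62 -150 0;0 0 0 65 98 -150 0"

```text
clock: 5.38
tcp_pos: [0.5678, -0.141, 0.1938]
tcp_rot: [-179.9, 0.1, 78.3]
force: [0.7, -0.8, -2.7]
opening: 0.0422
finger_force: 62.6
```

carry_out --series "0 0 0 22 34 0 0;0 0 0 38 58 0 0;0 0 0 48 74 0 0;0 0 0 50 77 0 0;0 0 0 50 77 0 0;0 0 0 50 77 0 0"

```text
clock: 6.12
tcp_pos: [0.6526, -0.108, 0.1943]
tcp_rot: [-180.0, 0.1, 78.3]
force: [-0.5, 0.2, -2.2]
opening: 0.0426
finger_force: 62.5
```

```bash
cat >> h.py <<'E'
def cloud(i,d,st=1):
    a,b=np.mgrid[0:480:st,0:640:st]; a=a.ravel();b=b.ravel(); z=d[a,b]; m=z>0; a,b,z=a[m],b[m],z[m]
    n=cv2.undistortPoints(np.stack([b,a],1).astype(float)[:,None],K(i),np.array([i["k1"],0,0,0.]))[:,0]
    return np.array(i["eye"])+(np.c_[n,np.ones(len(n))]*z[:,None])@Rm(i).T
def circ(P,z,c,tol=.003,rad=.04):
    q=P[(abs(P[:,2]-z)<tol)&(np.hypot(P[:,0]-c[0],P[:,1]-c[1])<rad)][:,:2].astype(np.float32)
    return len(q),(cv2.minEnclosingCircle(q) if len(q) else None)
def st():
    s=r.read_state(); print({k:np.round(s[k],4) for k in("clock","joint_pos","tcp_pos","tcp_rot","force","ft_torque","opening","finger_force")})
E
python3 - <<'E'
from h import *
st(); i=r.camera_info("wrist"); p,d=r.snapshot("wrist"); cv2.imwrite("pics/w3.png",p); np.save("pics/w3.npy",d)
P=cloud(i,d)
for z in(.030,.032): print(circ(P,z,(.668,-.04),.0025))
for n in("oil_cup","felt"):
    for o in r.find_in("wrist",n)[:3]:
        a,b=o["centre"]; dd=d[int(a),int(b)]; print(n,round(o["p"],2),round(a),round(b),at_depth(i,a,b,dd).round(4) if dd else None)
E
```

```text
{'clock': np.float64(6.125), 'joint_pos': array([ 23.2218,  34.8475, -26.6527,  69.2933,  15.1753,  79.2534,
       -13.7701]), 'tcp_pos': array([ 0.6526, -0.108 ,  0.1943]), 'tcp_rot': array([-1.799522e+02,  6.140000e-02,  7.830610e+01]), 'force': array([-0.501 ,  0.17  , -2.2255]), 'ft_torque': array([-0.0412,  0.0145, -0.0006]), 'opening': np.float64(0.0426), 'finger_force': np.float64(62.5376)}
(817, ((0.6638773083686829, -0.03717118501663208), 0.02418583817780018))
(845, ((0.6638773083686829, -0.03717118501663208), 0.02418583817780018))
oil_cup 0.76 130 314 [ 0.6628 -0.035   0.0178]
oil_cup 0.76 56 197 [0.5829 0.041  0.0184]
felt 0.94 132 314 [ 0.6625 -0.0364  0.0169]
felt 0.94 57 200 [0.5848 0.0397 0.018 ]
felt 0.47 69 59 [0.4723 0.0563 0.0282]
```

View pics/w3.png

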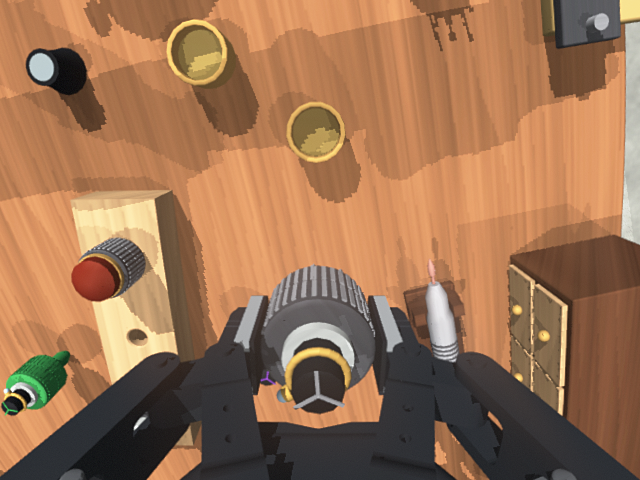

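The head is still upright in the grip, at (320,340). The right-hand cup is at (130,315); its rim fits 24.2 mm radius centred at (0.6639, -0.0372).

Run:
```python
from h import *
i=r.camera_info("wrist"); d=np.load("pics/w3.npy"); P=cloud(i,d); s=r.read_state()
Q=R.from_euler('xyz',s["tcp_rot"],degrees=True); L=Q.inv().apply(P-s["tcp_pos"])*1000
for z in range(-60,8,3):
    q=L[(abs(L[:,2]-z)<1.5)&(abs(L[:,1])<20)&(abs(L[:,0])<32)]
    if len(q): print(z,len(q),q[:,:2].min(0).round(1),q[:,:2].max(0).round(1))
rel(.6639,-.0372,.0565)
```

```text
-60 5 [11.7 18. ] [12.7 19.9]
-57 36 [10.8 18.2] [12.6 19.9]
-54 19 [11.4 19.2] [12.8 20. ]
-51 1349 [-8.4 -9.1] [8.3 7.1]
-48 758 [-10.2  -9.7] [8.2 7.2]
-45 374 [ -9.3 -14.1] [9.4 7.7]
-42 1122 [-10.9 -15.1] [11.2 10. ]
-39 51 [-10.4 -15.1] [ 9.4 20. ]
-36 202 [-10.8  -9. ] [10.1 20. ]
-33 1097 [ -9.9 -14.3] [12.4 20. ]
-30 1006 [-14.7 -20. ] [19.8 20. ]
-27 3753 [-18.9 -20. ] [20.8 20. ]
-24 528 [ -7.7 -19.9] [21.5 20. ]
-21 379 [  4.3 -19.9] [21.4 20. ]
-18 324 [  5.1 -19.1] [21.4 20. ]
-15 311 [  5.3 -19.6] [21.3 20. ]
-12 250 [  5.2 -19.2] [21.3 20. ]
-9 310 [  5.  -19.3] [21.3 20. ]
-6 271 [  4.8 -20. ] [21.3 20. ]
-3 246 [  4.9 -19.5] [21.5 20. ]
0 237 [  4.5 -19.9] [21.4 20. ]
3 158 [  8.1 -19.2] [21.3 18.6]
6 32 [ 11.  -17.8] [20.8 16.1]
rotvec [-0.      0.0006 -0.    ] shift [ 71.3  -3.6 138. ]
```

carry_out --series "0 0 0 18 -1 0 0;0 0 0 45 -2 0 0;0 0 0 65 -3 10 0;0 0 0 71.5 -3.5 35 0;0 0 0 71.5 -3.5 70 0;0 0 0 71.5 -3.5 100 0;0 0 0 71.5 -3.5 120 0;0 0 0 71.5 -3.5 130 0;0 0 0 71.5 -3.5 134 0;0 0 0 71.5 -3.5 134 0"

```text
clock: 7.52
tcp_pos: [0.6649, -0.0359, 0.0608]
tcp_rot: [180.0, -0.0, 78.4]
force: [-0.1, 0.4, -2.5]
opening: 0.0423
finger_force: 62.5
```

carry_out --series "0 0 0 0 0 2 0;0 0 0 0 0 4 0;0 0 0 0 0 6 0;0 0 0 0 0 6 0;0 0 0 0 0 6 0"

```text
clock: 8.15
tcp_pos: [0.6649, -0.0362, 0.0555]
tcp_rot: [179.9, -0.0, 78.4]
force: [-2.3, 0.4, 5.7]
opening: 0.0424
finger_force: 63.2
```

Contact with the felt at the expected height (TCP 55.5 mm, about 8 N). Lifting out and locating the turntable from the saved depth images.

carry_out --series "0 0 0 0 0 -10 0;0 0 0 0 0 -30 0;0 0 0 0 0 -65 0;0 0 0 0 0 -105 0;0 0 0 0 0 -145 0;0 0 0 0 0 -170 0;0 0 0 0 0 -180 0;0 0 0 0 0 -180 0"

```text
clock: 9.15
tcp_pos: [0.6648, -0.0361, 0.2348]
tcp_rot: [179.9, -0.0, 78.4]
force: [0.3, 0.2, -2.1]
opening: 0.0424
finger_force: 62.7
```

Run:
```python
from h import *
st()
for c in("scene","top"):
    P=cloud(r.camera_info(c),np.load(f"pics/{c}0.npy")); print(c,circ(P,.115,(.535,.265),.006,.09))
rel(.515,.175,.235)
```

```text
{'clock': np.float64(9.15), 'joint_pos': array([ 16.6894,  34.415 , -27.3509,  64.3455,  15.1273,  84.4626,
       -19.516 ]), 'tcp_pos': array([ 0.6648, -0.0361,  0.2348]), 'tcp_rot': array([ 1.799357e+02, -1.600000e-02,  7.838020e+01]), 'force': array([ 0.321 ,  0.2382, -2.093 ]), 'ft_torque': array([-0.0168, -0.0132, -0.0286]), 'opening': np.float64(0.0424), 'finger_force': np.float64(62.7397)}
scene (3049, ((0.5363966226577759, 0.27206122875213623), 0.07423015683889389))
top (1772, ((0.5311927795410156, 0.2667011022567749), 0.07552751898765564))
rotvec [ 0.0011 -0.0003 -0.    ] shift [ 176.6 -189.2   -0.3]
```

carry_out --series "0 0 0 12 -12 0 0;0 0 0 38 -40 0 0;0 0 0 70 -74 0 0;0 0 0 102 -109 0 0;0 0 0 134 -144 0 0;0 0 0 158 -170 0 0;0 0 0 173 -185 0 0;0 0 0 177 -189 0 0;0 0 0 177 -189 0 0;0 0 0 177 -189 0 0"

```text
clock: 10.4
tcp_pos: [0.5162, 0.1733, 0.2339]
tcp_rot: [180.0, 0.1, 78.2]
force: [0.7, -0.8, -2.2]
opening: 0.0421
finger_force: 62.7
```

Run:
```python
from h import *
st(); i=r.camera_info("wrist"); p,d=r.snapshot("wrist"); cv2.imwrite("pics/w4.png",p); np.save("pics/w4.npy",d)
P=cloud(i,d)
for z,t in((.115,.0015),(.129,.002)): print(z,circ(P,z,(.531,.266),t,.075 if z<.12 else .03))
for n in("nose_mouth","nose_face","ejector_top"):
    for o in r.find_in("wrist",n)[:2]:
        a,b=o["centre"]; print(n,round(o["p"],2),round(a),round(b),at_z(i,a,b,.129).round(4),at_z(i,a,b,.115).round(4))
a,b=map(int,pix(i,[.531,.266,.129])); print(a,b)
cv2.imwrite("pics/w4c.png",cv2.resize(p[max(0,a-110):a+110,max(0,b-130):b+130],None,fx=2.7,fy=2.7,interpolation=3)); print(max(0,a-110),max(0,b-130))
```

```text
{'clock': np.float64(10.4), 'joint_pos': array([  4.196 ,  20.2117, -33.0917,  86.1895,  11.2181,  76.9415,
       -41.6435]), 'tcp_pos': array([0.5162, 0.1733, 0.2339]), 'tcp_rot': array([1.799886e+02, 5.710000e-02, 7.817970e+01]), 'force': array([ 0.6901, -0.8117, -2.2035]), 'ft_torque': array([ 0.0026, -0.0369, -0.0241]), 'opening': np.float64(0.0421), 'finger_force': np.float64(62.7404)}
0.115 (19573, ((0.5290030837059021, 0.2725045084953308), 0.055833857506513596))
0.129 (423, ((0.5310554504394531, 0.26956868171691895), 0.014975696802139282))
nose_mouth 0.72 86 310 [0.531  0.2739 0.129 ] [0.531  0.2751 0.115 ]
nose_face 0.66 88 308 [0.5296 0.2727 0.129 ] [0.5295 0.274  0.115 ]
ejector_top 0.75 87 311 [0.5313 0.2731 0.129 ] [0.5313 0.2743 0.115 ]
98 312
0 182
```

View pics/w4c.png

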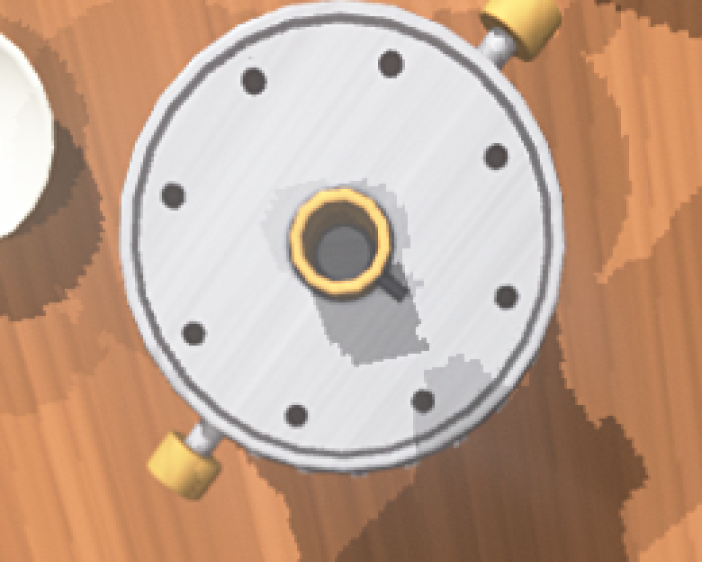

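Picture: the turntable is centred near (92,310) full-frame, the brass nose ring at about (90,308), and the pin points right and down, to about (107,332). The disc fits 55.8 mm radius at (0.529, 0.2725), which matches the nose. Next I move above the nose and lower with the force watched.

Run:
```python
from h import *
i=r.camera_info("wrist"); print(at_z(i,90,308.3,.129))
rel(.530,.2730,.160)
```

```text
[0.52876395 0.27307077 0.129     ]
rotvec [-0.0001  0.0002 -0.    ] shift [99.5 -5.9 74.1]
```

carry_out --series "0 0 0 20 -1 0 0;0 0 0 55 -4 0 0;0 0 0 85 -6 0 0;0 0 0 99.5 -6.5 15 0;0 0 0 99.5 -6.5 40 0;0 0 0 99.5 -6.5 58 0;0 0 0 99.5 -6.5 66 0;0 0 0 99.5 -6.5 70 0;0 0 0 99.5 -6.5 74 0;0 0 0 99.5 -6.5 74 0"

```text
clock: 11.85
tcp_pos: [0.5289, 0.274, 0.1605]
tcp_rot: [180.0, -0.0, 78.4]
force: [-1.3, 0.6, -2.8]
opening: 0.0425
finger_force: 62.7
```

carry_out --series "0 0 0 0 0 4 0;0 0 0 0 0 8 0;0 0 0 0 0 12 0;0 0 0 0 0 15 0;0 0 0 0 0 15 0"

```text
clock: 12.48
tcp_pos: [0.5293, 0.2738, 0.145]
tcp_rot: [180.0, -0.0, 78.4]
force: [2.6, 0.1, -3.8]
opening: 0.0426
finger_force: 62.4
```

Run:
```python
from h import *
st()
s=r.read_state(); print("tool force",R.from_euler('xyz',s["tcp_rot"],degrees=True).inv().apply(s["force"]).round(2))
```

```text
{'clock': np.float64(12.475), 'joint_pos': array([ -6.8929,  30.1451, -32.6981,  85.626 ,  16.903 ,  69.1448,
       -53.7363]), 'tcp_pos': array([0.5293, 0.2738, 0.145 ]), 'tcp_rot': array([ 1.799559e+02, -1.180000e-02,  7.835590e+01]), 'force': array([ 2.5888,  0.0915, -3.7807]), 'ft_torque': array([ 0.0185, -0.5826,  0.0389]), 'opening': np.float64(0.0426), 'finger_force': np.float64(62.4168)}
tool force [0.61 2.51 3.78]
```

carry_out --series "0 0 0 0 0.5 4 0;0 0 0 0 0.5 8 0;0 0 0 0 0.5 11 0;0 0 0 0 0.5 13 0;0 0 0 0 0.5 14 0;0 0 0 0 0.5 15 0;0 0 0 0 0.5 15 0;0 0 0 0 0.5 15 0"

```text
clock: 13.48
tcp_pos: [0.5295, 0.2741, 0.1315]
tcp_rot: [179.9, -0.0, 78.4]
force: [0.4, -1.6, 6.2]
opening: 0.0424
finger_force: 63.3
```

Riding on the pin as expected (TCP 131.5 mm, about 8 N). Turning in steps smaller than the drop window.

carry_out --series "0 0 -0.06 0 0 0 0;0 0 -0.12 0 0 0 0;0 0 -0.17 0 0 0 0;0 0 -0.17 0 0 0 0"

```text
clock: 13.98
tcp_pos: [0.5294, 0.2743, 0.1304]
tcp_rot: [180.0, -0.1, 88.1]
force: [2.2, 0.3, 1.3]
opening: 0.0426
finger_force: 62.9
```

carry_out --series "0 0 0 0 0 0 0;0 0 0 0 0 0.5 0;0 0 0 0 0 0.5 0"

```text
clock: 14.35
tcp_pos: [0.5296, 0.2744, 0.1298]
tcp_rot: [180.0, -0.1, 88.1]
force: [3.2, 1.0, -0.0]
opening: 0.0423
finger_force: 62.9
```

carry_out --series "0 0 -0.02 0 0.5 1 0;0 0 -0.03 0 0.5 2 0;0 0 -0.03 0 0.5 3 0;0 0 -0.03 0 0.5 3 0"

```text
clock: 14.85
tcp_pos: [0.5294, 0.274, 0.1266]
tcp_rot: [-180.0, -0.0, 89.8]
force: [1.4, 0.9, -1.1]
opening: 0.0426
finger_force: 62.8
```

Run:
```python
from h import *
st()
```

```text
{'clock': np.float64(14.85), 'joint_pos': array([ -5.4831,  31.7369, -34.9191,  86.7976,  18.9899,  67.5008,
       -43.8499]), 'tcp_pos': array([0.5294, 0.274 , 0.1266]), 'tcp_rot': array([-1.79957e+02, -3.40000e-03,  8.98440e+01]), 'force': array([ 1.377 ,  0.8844, -1.0806]), 'ft_torque': array([ 0.215 , -0.2944,  0.0187]), 'opening': np.float64(0.0426), 'finger_force': np.float64(62.8057)}
```

carry_out --series "0 0 0 0 0 2 0;0 0 0 0 0 4 0;0 0 0 0 0 6 0;0 0 0 0 0 8 0;0 0 0 0 0 9 0;0 0 0 0 0 10 0;0 0 0 0 0 10 0;0 0 0 0 0 10 0"

```text
clock: 15.85
tcp_pos: [0.5294, 0.2742, 0.1204]
tcp_rot: [179.9, 0.0, 89.8]
force: [-4.8, -2.3, 18.3]
opening: 0.0424
finger_force: 64.7
```

Run:
```python
from h import *
st()
```

```text
{'clock': np.float64(15.85), 'joint_pos': array([ -5.5813,  32.0208, -34.8092,  87.3002,  19.3072,  66.709 ,
       -44.1399]), 'tcp_pos': array([0.5294, 0.2742, 0.1204]), 'tcp_rot': array([1.799333e+02, 2.650000e-02, 8.983410e+01]), 'force': array([-4.7623, -2.334 , 18.2608]), 'ft_torque': array([-0.6394,  1.2144,  0.047 ]), 'opening': np.float64(0.0424), 'finger_force': np.float64(64.682)}
```

carry_out --series "0 0 0 0 0 1 0;0 0 0 0 0 2 0;0 0 0 0 0 2 0;0 0 0 0 0 2 0" --grip_force 80

```text
clock: 16.35
tcp_pos: [0.5294, 0.2742, 0.1204]
tcp_rot: [179.9, 0.1, 89.8]
force: [-8.1, -5.0, 27.3]
opening: 0.0417
finger_force: 78.4
```

Run:
```python
from h import *
st(); p,d=r.snapshot("wrist"); i=r.camera_info("wrist"); P=cloud(i,d); s=r.read_state()
L=R.from_euler('xyz',s["tcp_rot"],degrees=True).inv().apply(P-s["tcp_pos"])*1000
for lo,hi,rr in((-54,-48,8),):
    q=L[(L[:,2]>lo)&(L[:,2]<hi)&(np.hypot(L[:,0],L[:,1])<rr)]; print("top z med",np.median(q[:,2]))
q=L[(L[:,2]>-33)&(L[:,2]<-23)&(np.hypot(L[:,0],L[:,1])<22)&(L[:,0]>14)]; print("collar top",np.median(q[:,2]))
f=P[(np.hypot(P[:,0]-.529,P[:,1]-.273)<.054)&(abs(P[:,2]-.115)<.004)]; print("face z",np.median(f[:,2]),len(f))
p2,_=r.snapshot("scene"); a,b=map(int,pix(r.camera_info("scene"),[.529,.273,.14])); 
A=cv2.resize(p2[a-75:a+75,b-100:b+100],(533,400),interpolation=3); cv2.imwrite("pics/fin.png",np.vstack([A]) )
```

```text
{'clock': np.float64(16.35), 'joint_pos': array([ -5.5976,  31.9968, -34.8158,  87.3378,  19.3603,  66.6759,
       -44.1975]), 'tcp_pos': array([0.5294, 0.2742, 0.1204]), 'tcp_rot': array([1.798807e+02, 5.370000e-02, 8.983090e+01]), 'force': array([-8.1015, -5.0439, 27.2789]), 'ft_torque': array([-1.0614,  1.8624,  0.06  ]), 'opening': np.float64(0.0417), 'finger_force': np.float64(78.3992)}
top z med -50.08160318795646
collar top -27.38462177637849
face z 0.11461361090593244 21111
```

View pics/fin.png

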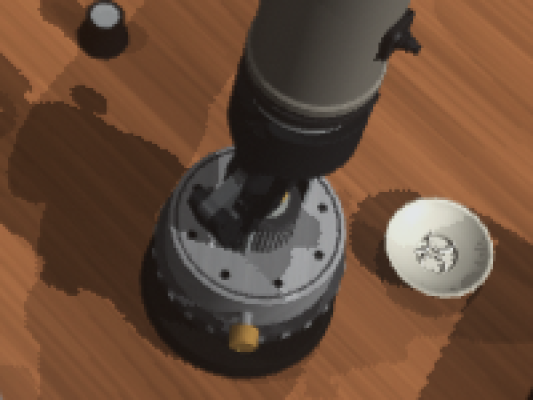

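The collar is sitting on the face: pushing 2 mm further raised the force but TCP z stayed at 120.4 mm. I'll ease back to a moderate press and hand in.

carry_out --series "0 0 0 0 0 -0.7 0;0 0 0 0 0 -1.5 0;0 0 0 0 0 -1.5 0;0 0 0 0 0 -1.5 0"

```text
clock: 16.95
tcp_pos: [0.5294, 0.2742, 0.1205]
tcp_rot: [179.9, 0.0, 89.8]
force: [-5.7, -4.7, 21.6]
opening: 0.0422
finger_force: 78.3
```

Run:
```python
from h import *
st(); print(r.finish_job())
```

```text
{'clock': np.float64(16.95), 'joint_pos': array([ -5.5891,  32.0084, -34.8091,  87.3101,  19.3207,  66.7021,
       -44.1537]), 'tcp_pos': array([0.5294, 0.2742, 0.1205]), 'tcp_rot': array([1.799149e+02, 3.480000e-02, 8.983640e+01]), 'force': array([-5.6695, -4.7288, 21.634 ]), 'ft_torque': array([-0.7572,  1.3706,  0.0183]), 'opening': np.float64(0.0422), 'finger_force': np.float64(78.32)}
the job is handed in; nothing more can be done
None
```

I handed the job in at about 17 s: the gold-ring head was dipped on the felt in the right-hand cup, keyed over the pin after about a 10° turn, and pushed fully home, where the arm is still gripping and pressing it with about 24 N; no verdict came back.

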